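Set the sample coder to batch 4 and lock it

ROBOT

A 6-joint arm with a two-finger parallel gripper is mounted at the origin on a cart in front of the work surface, level with it; the furniture and walls round the work are solid. World frame = base frame: x ahead of the robot, y to its left, z up, the work surface at z = 0. Lengths are in mm, angles in rad, forces in N, time in s.
With the tool pointing down it reaches from about 350 to 875 mm from the base axis. Payload 4.2 kg.
Tool frame: the origin (TCP) lies midway between the tips of the shut fingers; the grasp point (between the pads) lies 19 mm behind it (tcp_to_grasp is the distance from the TCP to the grasp point, in mm); z points along the fingers, y is the line along which they close (so a half turn about z gives the same grasp; the last joint's range is limited). The gripper opens to 85 mm and grips with 20 to 120 N. Pads are 22 mm wide; open, the fingers measure 114 mm over their backs; the gripper's body (76 mm by 85 mm) begins 54 mm behind the grasp point. The pads swing forward as they close: fully open they stand 13 mm farther back than shut.
Start: joints at [1.449, 0.385, 0.008, 0, -1.194, -0.259], TCP at [232.256, 580.221, 231.312] pointing down, gripper open.
Joint ranges: [-3.14, 3.14], [-1.21, 2.06], [-1.07, 1.41], [-3.16, 2.05], [-2.99, -0.16], [-3.1, 3.1]. Speed limits (rad/s): [2.79, 2.79, 3.14, 3.14, 3.14, 3.14].

INTERFACE

Orientations are given as a unit quaternion [x, y, z, w].
In Python, from bench import read_state, get_image, job_done, tcp_to_grasp gives the robot as it stands.
- The arm moves only by the tool jog_arm, never from a script. Its argument "plan" is a list of rows, each a list of 3 entries, a list of its own where there are three numbers: the finger opening in mm, from 0 to 85.4, then the shift along the tool's x, y, z as a fraction of full scale, then the turn, a rotation vector about the tool's x, y, z as a fraction of full scale. A call has 1 to 10 rows; each row is the pose to reach, as a shift and turn from the pose commanded when the call began, along the tool's axes at that moment; what a row does not reach only later rows make up. Full scale, the value 1, is 0.1 m for a shift and 60 degrees for a turn. A row lasts 1/8 s, in which the tool goes at most 62.5 mm and 10.7 degrees, less where a joint would pass 70% of its speed; a pose out of reach is approached as far as the arm can. A call with a number of a shift or a turn outside -1 to 1 is refused whole. A call with a gripper value outside its range is refused whole. The fingers move at their own pace and stop on an object; the grip force is fixed at half the most. Time passes only in rows, so rows that repeat a pose let the fingers close. It gives the time, the measured TCP pose, the force, the opening and the grip force at its end, in the units of the state.
- read_state(): the state, without advancing time (a new reading comes with each control period).
- get_image(name): name is "scene" or "top" or "wrist"; returns a dict with "img" (400x640x3 uint8, red, green, blue), "range_z" (400x640 float32, mm along the optical axis (not along the pixel's ray), 0 where there is no reading), "intrinsics" (3x3 intrinsics, pixels), "distortion" ([k1, k2, p1, p2, k3] as OpenCV has them; the pictures are not rectified), "extrinsics" (4x4, takes a point from camera to world coordinates); the wrist camera has in their place "tool_from_camera" (4x4, takes a point from camera to tool coordinates, whose origin is the TCP and whose axes are the flange's). Camera axes: x right, y down, z forward; pixel columns grow to the right and rows downward; lengths in mm; the calibration is good to about 2 mm. A picture is of the moment at which its call begins: read the wrist's pose just before it.
- job_done(): hands the job in; it is judged then, once.
The state is a dict: "clock": time; "joints": joint angles; "joint_vel": joint speeds; "joint_efforts": joint torques, N m; "position": TCP position; "ee_rot": TCP orientation; "contact_force": force on the tool from outside, world axes, zero at the start; "wrist_torque": the same for the moment, N m; "gripper_width": finger opening in mm; "grasp_force": force on a finger pad.
Only numpy, scipy, OpenCV 4.12 (cv2) and the standard library are available. Lean on these libraries where they do the work, as an engineer would, in place of code of your own. Each camera call takes 0.05 s, during which the arm holds its last target. There are 200 camera calls.

TASK

The next slides belong to batch 4: turn the black handwheel of the grey coder on the worktop until the number 4 stands centred in the small window. Then press the red lock pin straight down from above with closed fingers, by feel, until it is hard against its hidden seat and stands up to a firm push (10 to 25 N, never more than 30 N). Leave it pressed in, let go of everything, and do not push the things round about.

Things in the scene. Friction and masses are not known exactly. Their poses are not given: they have to be found in the camera images.
- coder: Grey coder case, screwed down, cannot shift. Origin on the worktop under the window's centre; x points away from the operator, y to the operator's left, z up. The case spans x -48..48, y -32..68 mm, flat top at z = 100 mm; a base plate 6 mm thick spans x -62..62, y -137..85 mm. Wheel, window and pin all turn with its yaw.
- wheel_axle (a point): Centre of the black knurled handwheel, on its level axle along the coder's y, 58 mm over the worktop, 90 mm to the -y side of the window. A disc of radius 52 mm, 16 mm thick, with 50 mm free between it and the case (only a 15 mm thick axle there) and nothing on its outer side. Its rim can be pinched from above on its two flat faces and led round the axle.
- number_wheel (a joint): Turn of handwheel and number drum, rad: value / 0.6283, modulo 10, is the number in the window (0 shows 0, 0.628 shows 1, -0.628 shows 9; both 2.513 and -3.770 show 4). It grows when the wheel's top goes away from the operator (coder +x). Stops at -4.71 and 3.46. Friction about 0.2 N m (4 N at the rim); stays where it is left, no clicks.
- window (a point): Centre of the window in the case's top, 22 x 20 mm, in a black frame with a red mark on either side; the black numbers 0 to 9 (15 mm high, on a white drum, upright for the operator) pass under it.
- pin_head (a point): Centre of the top face of the red lock pin's round head (diameter 26 mm, 8 mm high), 45 mm to the +y side of the window, at the start 28 mm over the case's top; it moves with the pin. The pin slides stiffly (4 N). Past the drum it meets a springy seat: the push then grows by 5 N per mm on top of the 4 N. More than 30 N on the pin harms it.
- lock_pin (a joint): How far the pin is pressed down, m; 0 at the start; stays where left (springs back 1 to 3 mm from its seat). It enters a slot in the drum only with a number centred within about 0.06 rad, else it strikes the drum after 4 mm. The seat lies 9 to 18 mm down, differently every time, only to be felt. Home: deeper than 8 mm, standing up to 8 N or more for 0.15 s.
- tea_mug: Blue and white mug, 78 x 112 x 92 mm, bystander, loose. Origin under its centre.
- red_box: Small red box, 45 x 70 x 45 mm, bystander, loose. Origin under its centre.
- oil_bottle: Small brown bottle with black cap, 25 x 26 x 43 mm, bystander, loose. Origin under its centre.
- tally_counter: White metal hand tally counter lying on its back, 51 x 75 x 25 mm, bystander, loose. Origin under its centre.
- tape_roll: Roll of tan tape lying flat, 52 mm across, 18 mm high, bystander, loose. Origin under its centre.

How it is judged:
By the outcome, as a careful person would: the job done as asked, in the order asked, and still so for the second after the job is handed in, with the robot touching nothing.
It also fails if it takes over 72 s, if anything falls off the work surface, if the arm or the gripper's body presses on something with over 40 N, if the wrist force passes 120 N, or if a joint passes its speed limit or range.

## Working session

There is one attempt and no reset: what is moved stays moved. The work goes in short steps, Python scripts to look and compute and a tool call to move; the robot and the scene stay as the last step left them, time stands still between calls to the robot, and variables do not carry over. Pictures are saved under pics/ and viewed, at most 10 in all, crops included, and the job is handed in when it is done.

Besides the shell and the picture viewer there is one more tool, called after "Call:" by a JSON object that holds its "fn" and its "kwargs", one argument or row to a line. jog_arm: Moves the arm, as the interface text tells. Its arguments: {"type":"object","properties":{"plan":{"type":"array"}},"required":["plan"]}

```bash
ls; mkdir -p pics
cat > h.py <<'E'
import numpy as np, cv2
from bench import read_state, get_image, job_done, tcp_to_grasp
from scipy.spatial.transform import Rotation as R
def pts(d, T):
    h,w=d["range_z"].shape
    u,v=np.meshgrid(np.arange(w),np.arange(h))
    p=cv2.undistortPoints(np.stack([u,v],-1).reshape(-1,1,2).astype(np.float64),d["intrinsics"],d["distortion"]).reshape(h,w,2)
    z=d["range_z"][...,None].astype(float)
    P=np.concatenate([p*z,z],-1)
    return P@T[:3,:3].T+T[:3,3]
def save(d,n,crop=None,s=1):
    im=d["img"][...,::-1]
    if crop: a,b,c,e=crop; im=im[a:b,c:e]
    if s!=1: im=cv2.resize(im,None,fx=s,fy=s,interpolation=cv2.INTER_CUBIC)
    cv2.imwrite("pics/"+n+".png",im)
def tool():
    s=read_state(); T=np.eye(4); T[:3,:3]=R.from_quat(s["ee_rot"]).as_matrix(); T[:3,3]=s["position"]; return T
E
python3 - <<'E'
from h import *
d=get_image("top"); save(d,"top1"); np.save("top.npy",d["img"])
P=pts(d,d["extrinsics"]); np.save("topP.npy",P)
e=get_image("scene"); save(e,"scene1")
s=read_state(); print(s["clock"],s["position"],s["ee_rot"],tcp_to_grasp, d["extrinsics"].round(2), d["intrinsics"])
E
```

```text
pics
0.1 [232.06117895 579.73756629 230.32742329] [ 9.81914946e-01 -1.89319964e-01 -1.44636624e-04  9.84800770e-04] 18.700000000000003 [[-2.00000e-02 -9.80000e-01  2.00000e-01  3.56070e+02]
 [-1.00000e+00  2.00000e-02 -1.00000e-02  4.41200e+01]
 [ 0.00000e+00 -2.00000e-01 -9.80000e-01  1.19326e+03]
 [ 0.00000e+00  0.00000e+00  0.00000e+00  1.00000e+00]] [[363.84755684   0.         316.34070957]
 [  0.         363.84755684 196.84383049]
 [  0.           0.           1.        ]]
```

View pics/top1.png

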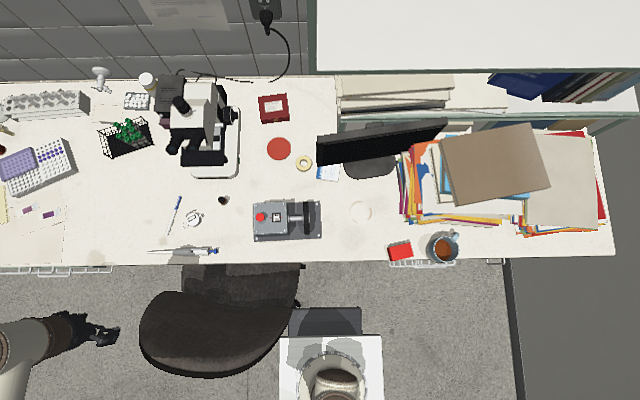

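View pics/scene1.png

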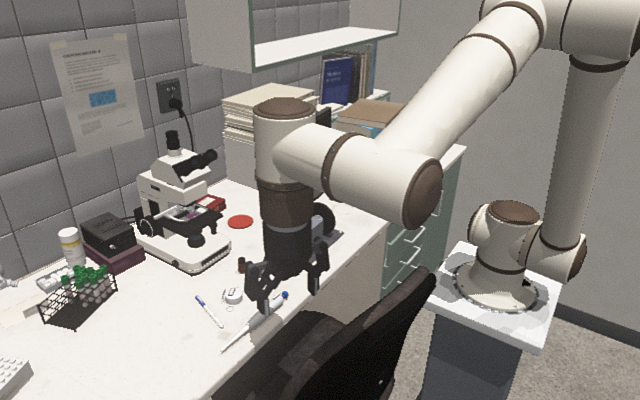

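The top view shows the coder at about (286,219): red pin (261,217), window (276,217), and black wheel (306,217). Its yaw is close to 0. The mug and red box are to the right, the bottle and tally counter to the left, all clear of the coder.

Run:
```python
from h import *
im=np.load("top.npy"); P=np.load("topP.npy")
hsv=cv2.cvtColor(im,cv2.COLOR_RGB2HSV)
sub=np.zeros(im.shape[:2],bool); sub[190:250,245:330]=1
red=sub&((hsv[...,0]<8)|(hsv[...,0]>172))&(hsv[...,1]>120)&(P[...,2]>105)
print("red",red.sum(),np.median(P[red],0))
v,u=np.nonzero(red); print(u.mean(),v.mean())
# case top
c=sub&(abs(P[...,2]-100)<5)
q=P[c][:,:2].astype(np.float32); r=cv2.minAreaRect(q); print("case",c.sum(),r, np.median(P[c][:,2]))
w=sub&(P[...,2]>30)&(im.max(-1)<80)&(np.arange(640)[None]>290)
print("wheel",w.sum(),P[w].min(0),P[w].max(0),P[w].mean(0))
b=sub&(abs(P[...,2]-6)<4); b=b&(im.max(-1)<190)
print("plate",cv2.minAreaRect(P[b][:,:2].astype(np.float32)))
d={"img":im}; save(d,"top2",(190,250,240,335),8)
```

```text
red 56 [511.48912815 202.09549931 128.36296147]
259.75 216.57142857142858
case 960 ((515.1424560546875, 143.94873046875), (96.23562622070312, 163.77963256835938), 1.8937954902648926) 99.89815183004657
wheel 178 [356.07323537  44.12319532  31.56031255] [ 566.57096274   76.06698524 1193.25993612] [509.38728399  67.59988593 103.37362091]
plate ((519.8938598632812, 132.55316162109375), (134.2017364501953, 223.80484008789062), 1.8309346437454224)
```

View pics/top2.png

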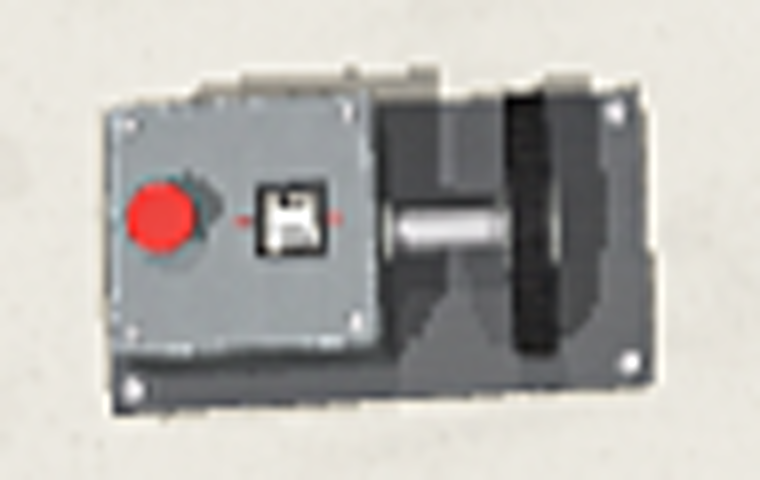

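Run:
```python
from h import *
d=get_image("wrist"); print(d["tool_from_camera"].round(3),d["intrinsics"].round(1))
T=tool(); print(T.round(3))
g=np.array([500,140,330.])
print("shift",T[:3,:3].T@(g-T[:3,3])/100, read_state()["joints"])
```

```text
[[   0.      -0.962   -0.274   69.119]
 [   1.       0.       0.      -0.474]
 [  -0.      -0.274    0.962 -142.428]
 [   0.       0.       0.       1.   ]] [[306.6   0.  322. ]
 [  0.  306.6 200.8]
 [  0.    0.    1. ]]
[[ 9.28000e-01 -3.72000e-01 -1.00000e-03  2.32115e+02]
 [-3.72000e-01 -9.28000e-01 -2.00000e-03  5.79835e+02]
 [ 0.00000e+00  2.00000e-03 -1.00000e+00  2.30494e+02]
 [ 0.00000e+00  0.00000e+00  0.00000e+00  1.00000e+00]]
shift [ 4.1221368   3.08876406 -0.98965168] [ 1.44859820e+00  3.85354257e-01  6.94921850e-03 -3.42165315e-04
 -1.19398283e+00 -2.58596324e-01]
```

Call:
{"fn": "jog_arm", "kwargs": {
  "plan": [
    [60, [0.5, 0.38, -0.2], [0, 0, 0]],
    [60, [1, 0.76, -0.4], [0, 0, 0]],
    [60, [1, 0.76, -0.4], [0, 0, 0]]
  ]
}}

```text
clock: 0.52
position: [298.4, 470.3, 273.3]
ee_rot: [0.982, -0.191, 0.0, -0.001]
contact_force: [-1.0, 0.5, -0.1]
gripper_width: 60.1
grasp_force: 0.0
```

Call:
{"fn": "jog_arm", "kwargs": {
  "plan": [
    [60, [0.5, 0.38, -0.2], [0, 0, 0]],
    [60, [1, 0.76, -0.4], [0, 0, 0]],
    [60, [1, 0.76, -0.4], [0, 0, 0]]
  ]
}}

```text
clock: 0.9
position: [362.7, 363.1, 312.8]
ee_rot: [0.982, -0.191, 0.001, -0.001]
contact_force: [0.5, 0.5, -0.5]
gripper_width: 59.7
grasp_force: 0.0
```

Call:
{"fn": "jog_arm", "kwargs": {
  "plan": [
    [60, [0.5, 0.38, 0], [0, 0, 0]],
    [60, [1, 0.76, 0], [0, 0, 0]],
    [60, [1, 0.76, 0], [0, 0, -0.2]],
    [60, [1, 0.76, 0], [0, 0, -0.396]],
    [60, [1, 0.76, 0], [0, 0, -0.396]]
  ]
}}

```text
clock: 1.52
position: [425.8, 257.7, 310.2]
ee_rot: [1.0, 0.018, -0.001, 0.0]
contact_force: [-0.3, -0.2, 0.0]
gripper_width: 59.9
grasp_force: 0.0
```

Call:
{"fn": "jog_arm", "kwargs": {
  "plan": [
    [40, [0.35, 0.5, 0.3], [0, 0, 0]],
    [40, [0.7, 1, 0.7], [0, 0, 0]],
    [40, [0.7, 1, 0.7], [0, 0, 0]],
    [40, [0.7, 1, 0.7], [0, 0, 0]]
  ]
}}

```text
clock: 2.02
position: [499.5, 159.6, 240.2]
ee_rot: [1.0, 0.017, -0.001, 0.001]
contact_force: [0.1, 0.2, -0.3]
gripper_width: 40.1
grasp_force: 0.0
```

Run:
```python
from h import *
T=tool(); d=get_image("wrist"); save(d,"w1")
W=T@d["tool_from_camera"]; P=pts(d,W); im=d["img"]; hsv=cv2.cvtColor(im,cv2.COLOR_RGB2HSV)
print(T.round(3))
red=((hsv[...,0]<8)|(hsv[...,0]>172))&(hsv[...,1]>120)
h=red&(abs(P[...,2]-128)<6); print("pin",h.sum(),np.median(P[h],0),P[h].min(0),P[h].max(0))
m=red&(abs(P[...,2]-100)<5)&(abs(P[...,0]-515)<60)
n,l,st,c=cv2.connectedComponentsWithStats(m.astype(np.uint8))
for i in range(1,n):
  if st[i,4]>8: print("mark",st[i,4],c[i],P[l==i].mean(0))
near=(abs(P[...,0]-515)<100)&(abs(P[...,1]-145)<150)
b=near&(abs(P[...,2]-100)<4)&~red
print("case",cv2.minAreaRect(P[b][:,:2].astype(np.float32)),np.median(P[b][:,2]))
w=near&(P[...,2]>104)&(P[...,2]<114)&(P[...,1]<110)
print("wheeltop",w.sum(),P[w].min(0),P[w].max(0),P[w].mean(0))
np.savez("w1.npz",P=P,im=im)
```

```text
[[ 9.99000e-01  3.30000e-02 -2.00000e-03  4.99467e+02]
 [ 3.30000e-02 -9.99000e-01 -1.00000e-03  1.59564e+02]
 [-2.00000e-03  1.00000e-03 -1.00000e+00  2.40197e+02]
 [ 0.00000e+00  0.00000e+00  0.00000e+00  1.00000e+00]]
pin 668 [512.14250579 203.57394271 127.56323884] [499.28918156 191.86648701 124.94397022] [524.69391356 216.04228824 129.72775242]
mark 12 [305.5 175.5] [512.36917392 175.7183675  101.08394224]
mark 12 [341.5 175.5] [513.50002807 142.1435394  101.16570748]
case ((513.6744384765625, 144.01727294921875), (94.79159545898438, 166.1396026611328), 1.9782110452651978) 99.75215050679458
wheeltop 912 [491.20449765  60.67479686 104.01536881] [542.07483962  77.95866519 111.93364312] [517.74754186  69.82816024 107.86421354]
```

View pics/w1.png

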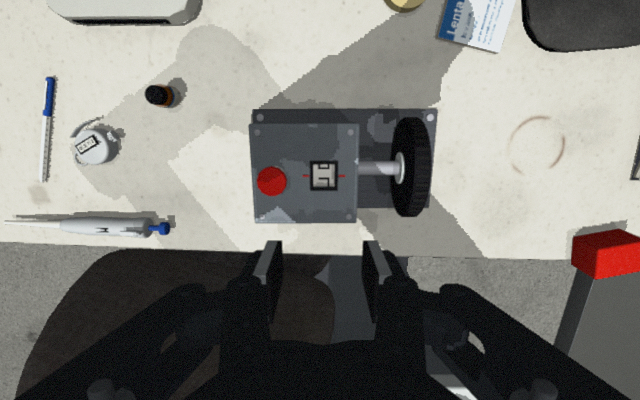

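Run:
```python
from h import *
z=np.load("w1.npz"); save({"img":z["im"]},"w1z",(155,197,295,355),10)
```

```text
(no output)
```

View pics/w1z.png

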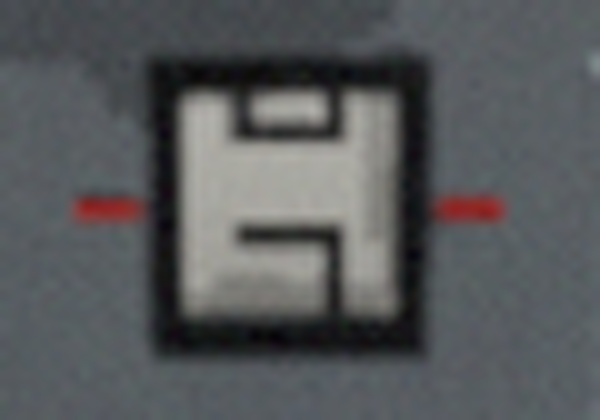

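The lower digit is a 7 and the upper one a 6, and their spacing gives about 6.6, so the joint is near -2.14 rad. To reach 4 the wheel needs about -1.63 rad, with its top coming towards the operator. I'll do that in two strokes.

Call:
{"fn": "jog_arm", "kwargs": {
  "plan": [
    [42, [0.06, 0.4, 0.2], [0, 0, 0]],
    [42, [0.135, 0.91, 0.5], [0, 0, 0]],
    [42, [0.135, 0.91, 0.6], [0, 0, 0]],
    [42, [0.135, 0.91, 0.6], [0, 0, 0]],
    [42, [0.135, 0.91, 0.6], [0, 0, 0]]
  ]
}}

```text
clock: 2.7
position: [516.7, 70.7, 182.8]
ee_rot: [1.0, 0.018, 0.001, -0.0]
contact_force: [0.7, -0.1, -0.5]
gripper_width: 42.1
grasp_force: 0.0
```

Run:
```python
from h import *
T=tool(); d=get_image("wrist"); W=T@d["tool_from_camera"]; P=pts(d,W); im=d["img"]; hsv=cv2.cvtColor(im,cv2.COLOR_RGB2HSV)
red=((hsv[...,0]<8)|(hsv[...,0]>172))&(hsv[...,1]>120)&(abs(P[...,2]-100)<5)&(abs(P[...,0]-515)<60)
n,l,st,c=cv2.connectedComponentsWithStats(red.astype(np.uint8))
for i in range(1,n):
  if st[i,4]>8: print("mark",st[i,4],c[i],P[l==i].mean(0))
w=(P[...,2]>104)&(P[...,2]<114)&(abs(P[...,1]-69)<20)&(abs(P[...,0]-515)<40)
print("wheeltop",w.sum(),np.percentile(P[w],[1,99],axis=0),P[w].mean(0))
print(T[:3,3]); g=np.array([516,69,84.]); print(T[:3,:3].T@(g-T[:3,3])/100)
```

```text
mark 17 [187.11764706 208.47058824] [512.31383012 175.58571138 100.71483298]
mark 16 [230.     208.5625] [513.58400386 142.02275438 100.95645186]
wheeltop 1302 [[492.96821126  61.49486812 104.16318994]
 [541.59341812  77.62125792 111.19678313]] [518.25693332  69.54847536 107.87295647]
[516.71588855  70.71912513 182.7593695 ]
[-0.01065341  0.01782863  0.98755088]
```

Call:
{"fn": "jog_arm", "kwargs": {
  "plan": [
    [42, [0, 0.01, 0.5], [0, 0, 0]],
    [42, [-0.005, 0.013, 0.985], [0, 0, 0]],
    [42, [-0.005, 0.013, 0.985], [0, 0, 0]],
    [30, [-0.005, 0.013, 0.985], [0, 0, 0]],
    [8, [-0.005, 0.013, 0.985], [0, 0, 0]],
    [8, [-0.005, 0.013, 0.985], [0, 0, 0]],
    [8, [-0.005, 0.013, 0.985], [0, 0, 0]]
  ]
}}

```text
clock: 3.62
position: [517.3, 68.5, 85.4]
ee_rot: [1.0, 0.017, 0.003, -0.001]
contact_force: [-1.4, 1.5, 7.4]
gripper_width: 14.9
grasp_force: 59.7
```

Call:
{"fn": "jog_arm", "kwargs": {
  "plan": [
    [8, [-0.038, 0, 0.003], [0, 0.133, 0]],
    [8, [-0.074, 0, 0.011], [0, 0.267, 0]],
    [8, [-0.11, 0, 0.023], [0, 0.4, 0]],
    [8, [-0.143, 0, 0.041], [0, 0.533, 0]],
    [8, [-0.174, 0, 0.063], [0, 0.667, 0]],
    [8, [-0.201, 0, 0.089], [0, 0.8, 0]],
    [8, [-0.201, 0, 0.089], [0, 0.8, 0]],
    [8, [-0.201, 0, 0.089], [0, 0.8, 0]]
  ]
}}

```text
clock: 4.62
position: [503.8, 99.9, 167.6]
ee_rot: [0.956, -0.005, 0.29, 0.05]
contact_force: [0.3, 0.5, 0.8]
gripper_width: 8.2
grasp_force: 0.0
```

```bash
python3 - <<'E'
from h import *
T=tool(); d=get_image("wrist"); W=T@d["tool_from_camera"]; P=pts(d,W); im=d["img"]; s=read_state()
print(T.round(3),s["wrist_torque"],s["joints"])
# rectify case top plane window area: coder coords -> pixels at z=100
o=np.array([512.9,158.9,100.]); a=0.0335
def rect(name,d,W,k=8,hx=16,hy=20):
    X,Y=np.meshgrid(np.arange(-hy,hy,1/k),np.arange(-hx,hx,1/k)) # col -> -y, row -> -x
    w=o+np.stack([-Y*np.cos(a)+X*np.sin(a), -Y*np.sin(a)-X*np.cos(a),0*X],-1)
    Wi=np.linalg.inv(W); c=w.reshape(-1,3)@Wi[:3,:3].T+Wi[:3,3]
    p,_=cv2.projectPoints(c,np.zeros(3),np.zeros(3),d["intrinsics"],d["distortion"])
    m=p.reshape(X.shape+(2,)).astype(np.float32)
    r=cv2.remap(d["img"],m,None,cv2.INTER_CUBIC); cv2.imwrite("pics/"+name+".png",r[...,::-1])
rect("r1",d,W)
t=get_image("top"); rect("r1t",t,t["extrinsics"])
E
python3 -c "
import cv2,numpy as np
cv2.imwrite('pics/r1b.png',np.hstack([cv2.imread('pics/r1.png'),cv2.imread('pics/r1t.png')]))"
```

```text
[[ 8.31000e-01 -3.90000e-02  5.55000e-01  5.03754e+02]
 [ 1.90000e-02 -9.95000e-01 -9.90000e-02  9.98970e+01]
 [ 5.56000e-01  9.30000e-02 -8.26000e-01  1.67577e+02]
 [ 0.00000e+00  0.00000e+00  0.00000e+00  1.00000e+00]] [-0.34068885  1.36787451 -0.45090403] [ 0.16101287  0.05800893 -1.04027494  2.04292278 -0.2094831  -0.61265472]
```

View pics/r1b.png

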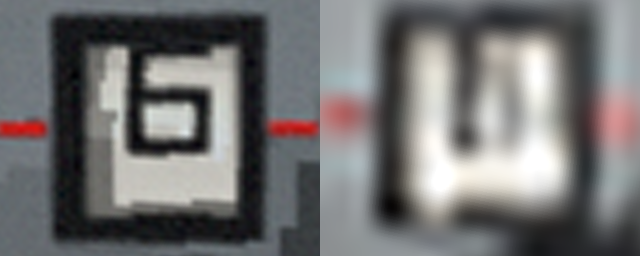

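The rectified view shows a 6 sitting slightly above centre. The tilt to the far side ran the arm into its joint limits (j4 at 2.04, j5 at -0.21) and the grip was lost. I'll stand the tool upright again, check the space around it, and use tilts the other way.

```bash
cat >> h.py <<'E'
def upright(a=0.0335,tilt=0):  # tool rotation: x along coder x, z down, then tilt about tool y
    return R.from_euler("z",a)*R.from_quat([1,0,0,0])*R.from_euler("y",tilt,degrees=True)
def rel(g,a=0.0335,tilt=0):
    T=tool(); rv=(R.from_matrix(T[:3,:3]).inv()*upright(a,tilt)).as_rotvec(degrees=True)/60
    return (T[:3,:3].T@(np.array(g)-T[:3,3])/100).round(3), rv.round(3)
E
python3 - <<'E'
from h import *
print(rel([503,90,230])); print(read_state()["joints"])
P=np.load("topP.npy")
m=(P[...,2]>60)&(P[...,2]<600)&(abs(P[...,1]-69)<150)&(P[...,0]>580)
for lo in range(-80,220,25):
  q=P[m&(abs(P[...,1]-lo-12)<12.5)]; 
  if len(q): print(lo,len(q),q[:,0].min().round(),q[:,2].max().round())
E
```

```text
(array([ 0.359,  0.144, -0.497]), array([ 0.105, -0.56 , -0.044]))
[ 0.16135335  0.05991137 -1.0376203   2.04108901 -0.21011362 -0.59970171]
-80 1584 698.0 476.0
-55 1638 694.0 476.0
-30 1194 691.0 475.0
-5 1109 687.0 476.0
20 774 686.0 600.0
45 470 777.0 598.0
70 563 1036.0 373.0
95 579 1006.0 375.0
120 603 992.0 401.0
145 621 982.0 397.0
170 528 991.0 401.0
195 528 1020.0 387.0
```

Call:
{"fn": "jog_arm", "kwargs": {
  "plan": [
    [40, [0.05, 0.02, -0.1], [0.01, -0.05, 0]],
    [40, [0.12, 0.05, -0.2], [0.03, -0.17, -0.01]],
    [40, [0.24, 0.1, -0.35], [0.06, -0.34, -0.03]],
    [40, [0.36, 0.14, -0.5], [0.1, -0.5, -0.04]],
    [40, [0.36, 0.14, -0.5], [0.105, -0.56, -0.044]],
    [40, [0.36, 0.14, -0.5], [0.105, -0.56, -0.044]],
    [40, [0.36, 0.14, -0.5], [0.105, -0.56, -0.044]]
  ]
}}

```text
clock: 5.6
position: [503.3, 93.5, 230.2]
ee_rot: [0.998, 0.008, 0.065, 0.021]
contact_force: [1.2, -1.9, 0.7]
gripper_width: 39.9
grasp_force: 0.0
```

Run:
```python
from h import *
print(read_state()["joints"],rel([516,69.3,120]),rel([516,69.3,84]))
```

```text
[ 0.56298375  0.13301184 -0.39629851  0.12814967 -0.95657733  0.9551644 ] (array([-0.022,  0.196,  1.119]), array([ 0.043, -0.124, -0.016])) (array([-0.069,  0.18 ,  1.475]), array([ 0.043, -0.124, -0.016]))
```

Run:
```python
from h import *
print(rel([548,70.2,126],tilt=-18))
```

```text
(array([0.303, 0.194, 1.101]), array([ 0.04 , -0.424, -0.023]))
```

Call:
{"fn": "jog_arm", "kwargs": {
  "plan": [
    [42, [0.1, 0.1, 0.1], [0.02, -0.15, -0.01]],
    [42, [0.2, 0.194, 0.4], [0.03, -0.3, -0.02]],
    [42, [0.3, 0.194, 0.7], [0.04, -0.424, -0.023]],
    [42, [0.3, 0.194, 0.9], [0.04, -0.424, -0.023]],
    [42, [0.3, 0.194, 1], [0.04, -0.424, -0.023]],
    [42, [0.3, 0.194, 1], [0.04, -0.424, -0.023]]
  ]
}}

```text
clock: 6.35
position: [548.1, 67.7, 135.4]
ee_rot: [0.988, 0.013, -0.154, 0.004]
contact_force: [0.2, -0.4, 0.6]
gripper_width: 42.3
grasp_force: 0.0
```

Run:
```python
from h import *
print(read_state()["joints"],rel([532.6,69.9,78.9],tilt=-18))
a=0.0335
C=np.array([516,69.3,58])
def pose(phi,t):
    f,t_=np.radians(phi),np.radians(t); ex=np.array([np.cos(a),np.sin(a),0]); ez=np.array([0,0,1])
    return C+45*(np.sin(f)*ex+np.cos(f)*ez)+19*(np.sin(t_)*ex-np.cos(t_)*ez)
R0=upright(tilt=-18); p0=pose(30,-18)
for phi,t in [(30,-18),(20,-12),(10,-6),(0,0),(-10,6),(-20,12),(-30,18)]:
    print(phi,(R0.inv().apply(pose(phi,t)-p0)/100).round(3),((R0.inv()*upright(tilt=t)).as_rotvec(degrees=True)/60).round(3))
```

```text
[ 0.36145867  0.50450953 -0.05182937 -0.09929331 -1.31095182  1.27645464] (array([ 0.025, -0.029,  0.585]), array([ 0.002, -0.004, -0.006]))
30 [0. 0. 0.] [0. 0. 0.]
20 [-0.058 -0.    -0.011] [-0.   0.1 -0. ]
10 [-0.117 -0.    -0.01 ] [0.  0.2 0. ]
0 [-0.174  0.     0.003] [ 0.   0.3 -0. ]
-10 [-0.228  0.     0.026] [0.  0.4 0. ]
-20 [-0.276  0.     0.06 ] [ 0.   0.5 -0. ]
-30 [-0.316  0.     0.103] [0.  0.6 0. ]
```

Call:
{"fn": "jog_arm", "kwargs": {
  "plan": [
    [42, [0.025, -0.029, 0.2], [0, 0, 0]],
    [42, [0.025, -0.029, 0.585], [0, 0, 0]],
    [42, [0.025, -0.025, 0.585], [0, 0, 0]],
    [30, [0.025, -0.025, 0.585], [0, 0, 0]],
    [8, [0.025, -0.025, 0.585], [0, 0, 0]],
    [8, [0.025, -0.025, 0.585], [0, 0, 0]],
    [8, [0.025, -0.025, 0.585], [0, 0, 0]]
  ]
}}

```text
clock: 7.22
position: [534.5, 69.2, 80.9]
ee_rot: [0.988, 0.014, -0.152, 0.004]
contact_force: [0.3, -1.5, 5.9]
gripper_width: 14.6
grasp_force: 60.1
```

Call:
{"fn": "jog_arm", "kwargs": {
  "plan": [
    [8, [-0.029, 0, -0.007], [0, 0.05, 0]],
    [8, [-0.058, 0, -0.011], [0, 0.1, 0]],
    [8, [-0.088, 0, -0.011], [0, 0.15, 0]],
    [8, [-0.117, 0, -0.01], [0, 0.2, 0]],
    [8, [-0.146, 0, -0.005], [0, 0.25, 0]],
    [8, [-0.174, 0, 0.003], [0, 0.3, 0]],
    [8, [-0.174, 0, 0.003], [0, 0.3, 0]]
  ]
}}

```text
clock: 8.1
position: [522.6, 68.9, 86.3]
ee_rot: [1.0, 0.015, 0.01, 0.001]
contact_force: [13.6, -11.3, -4.6]
gripper_width: 14.8
grasp_force: 59.7
```

Run:
```python
from h import *
s=read_state(); print(s["joints"],s["wrist_torque"])
T=tool(); d=get_image("wrist"); W=T@d["tool_from_camera"]; P=pts(d,W); im=d["img"]; hsv=cv2.cvtColor(im,cv2.COLOR_RGB2HSV)
Wi=np.linalg.inv(W)
red=((hsv[...,0]<8)|(hsv[...,0]>172))&(hsv[...,1]>120)&(abs(P[...,2]-100)<5)&(abs(P[...,0]-515)<60)
n,l,st,c=cv2.connectedComponentsWithStats(red.astype(np.uint8))
for i in range(1,n):
  if st[i,4]>8: print("mark",st[i,4],c[i],P[l==i].mean(0))
o=np.array([512.9,158.9,100.]); a=0.0335
x=np.arange(-20,20,1/8); X,Y=np.meshgrid(x,x)
w=o+np.stack([-Y*np.cos(a)+X*np.sin(a),-Y*np.sin(a)-X*np.cos(a),0*X],-1)
p,_=cv2.projectPoints(w.reshape(-1,3)@Wi[:3,:3].T+Wi[:3,3],np.zeros(3),np.zeros(3),d["intrinsics"],d["distortion"])
r=cv2.remap(im,p.reshape(320,320,2).astype(np.float32),None,cv2.INTER_CUBIC); cv2.imwrite("pics/r2.png",r[...,::-1])
# drum depth below top
q=P[(abs(P[...,0]-513)<6)&(abs(P[...,1]-159)<7)]; print("drum z",np.percentile(q[:,2],[5,50,95]))
```

```text
[ 0.4454891   0.3684323  -0.44131044  0.01607241 -0.74415291  1.14361293] [-2.8177942  -4.22614707  0.04644285]
mark 51 [100.37254902 280.50980392] [512.34752768 175.68700405 101.01877179]
mark 56 [168.57142857 281.28571429] [513.38549586 142.0931871  100.89276776]
drum z [91.92239754 93.10199573 94.65576313]
```

View pics/r2.png

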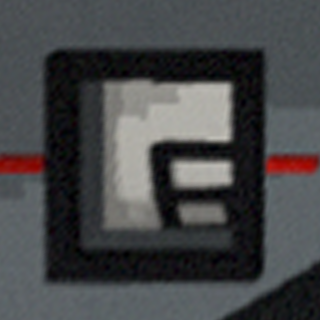

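Call:
{"fn": "jog_arm", "kwargs": {
  "plan": [
    [8, [-0.028, 0, 0.003], [0, 0.06, 0]],
    [8, [-0.055, 0, 0.005], [0, 0.117, 0]],
    [8, [-0.083, 0, 0.013], [0, 0.175, 0]],
    [8, [-0.108, 0, 0.022], [0, 0.233, 0]],
    [8, [-0.132, 0, 0.033], [0, 0.3, 0]],
    [8, [-0.155, 0, 0.047], [0, 0.367, 0]],
    [8, [-0.155, 0, 0.047], [0, 0.367, 0]]
  ]
}}

```text
clock: 9.02
position: [498.5, 67.9, 95.3]
ee_rot: [0.986, 0.013, 0.166, 0.006]
contact_force: [31.0, 1.5, -62.6]
gripper_width: 13.8
grasp_force: 60.4
```

```bash
cat >> h.py <<'E'
def win(name,tp=False):
    s=read_state(); T=tool(); d=get_image("top" if tp else "wrist"); W=d["extrinsics"] if tp else T@d["tool_from_camera"]; im=d["img"]
    Wi=np.linalg.inv(W); o=np.array([512.9,158.9,100.]); a=0.0335
    x=np.arange(-20,20,1/8); X,Y=np.meshgrid(x,x)
    w=o+np.stack([-Y*np.cos(a)+X*np.sin(a),-Y*np.sin(a)-X*np.cos(a),0*X],-1)
    p,_=cv2.projectPoints(w.reshape(-1,3)@Wi[:3,:3].T+Wi[:3,3],np.zeros(3),np.zeros(3),d["intrinsics"],d["distortion"])
    r=cv2.remap(im,p.reshape(320,320,2).astype(np.float32),None,cv2.INTER_CUBIC); cv2.imwrite("pics/"+name+".png",r[...,::-1])
    g=cv2.cvtColor(r,cv2.COLOR_RGB2GRAY); print("cam in coder",(R.from_euler("z",-a).apply(W[:3,3]-o)).round(1))
    return g
def ascii(g,c0=80,c1=240,r0=60,r1=260):
    for row in g[r0:r1:8,c0:c1:4]: print("".join("#" if v<75 else ("+" if v<115 else ".") for v in row))
E
python3 - <<'E'
from h import *
s=read_state(); print(s["joints"],s["wrist_torque"])
ascii(win("r3"),60,260)
E
```

```text
[ 0.39180129  0.19918881 -0.97581152  0.98611655 -0.15948863  0.24578931] [ 0.23189182 -1.93679078  0.18339173]
cam in coder [  1.4 -87.4 152.6]
##################################################
##################################################
###########++++++++........................+######
##########+++++.............................######
##########++++..............................######
###########+++..............................######
##########++++..............................######
##########++++..............................######
##########+++..............................+######
###########++.........+++++++++++.......++++######
###########++........+#####################+######
###########++........+####+..+..............######
##########+++........+####..................######
###########++........+####..................######
###########++.........####+.................######
###########+..........####.........+++.....+######
##########++.........+############################
##########++..........................############
##########++...........................###########
##########++...........................###########
##########++...........................+##########
###########++........++++++++++++++++.+###########
##########++++.......++###########################
###########++++++++++++###########################
##################################################
```

The window now shows a whole 5, centred a little below the middle, so the value is about 4.8. The arm is at its j5 limit and pulling upward, so I'll let go now and regrasp on the far side.

Call:
{"fn": "jog_arm", "kwargs": {
  "plan": [
    [15, [0, 0, 0], [0, 0, 0]],
    [42, [0, 0, 0], [0, 0, 0]],
    [42, [0, 0, 0], [0, 0, 0]],
    [42, [0, 0, -0.2], [0, -0.05, 0]],
    [42, [0, 0, -0.5], [0, -0.1, 0]],
    [42, [0, 0, -0.8], [0, -0.2, 0]],
    [42, [0, 0, -0.8], [0, -0.25, 0]],
    [42, [0, 0, -0.8], [0, -0.3, 0]]
  ]
}}

```text
clock: 10.07
position: [478.7, 72.6, 183.2]
ee_rot: [1.0, 0.013, 0.022, 0.002]
contact_force: [-0.4, -0.2, -0.3]
gripper_width: 42.1
grasp_force: 0.0
```

Run:
```python
from h import *
a=.0335
print(read_state()["joints"],rel([550,70.4,126],tilt=-20))
ascii(win("r4"),60,260)
```

```text
[ 0.50299599  0.16773829 -0.44040222  0.03100971 -0.92570976  1.07565387] (array([0.687, 0.038, 0.604]), array([ 0.004, -0.376, -0.008]))
cam in coder [ 25.9 -84.1 228.6]
##################################################
##################################################
#########+++++++++++++++++++++++++++++++++++######
########++..................................######
########++..................................######
########++..................................######
########++.................................+######
########++.................................+######
########++........++++++++++++++++++++#++..+######
########++........+#####################+..+######
########++........+#####+++...........+.....######
########++........+####+....................######
########+++.......+####+....................######
########+++.......+####+....................######
########+++.......+#####+++++++++++++++++...######
########++........++####################+..+######
########++.........+++###################..+######
########++.........................+#####+.+######
########++.........................++####+.+######
########++..........................+####+..######
########+++.........++++++++++++++++#####+..+#####
########+++........+#####################+..######
########+++........++####################+..######
##########+++++++++++++++++++############+++######
##################################################
```

Run:
```python
from h import *
print(rel([546.3,70.3,133],tilt=-22))
```

```text
(array([0.645, 0.036, 0.524]), array([ 0.004, -0.408, -0.009]))
```

Call:
{"fn": "jog_arm", "kwargs": {
  "plan": [
    [42, [0.25, 0.01, 0.1], [0, -0.1, 0]],
    [42, [0.5, 0.03, 0.2], [0.004, -0.25, -0.009]],
    [42, [0.645, 0.036, 0.4], [0.004, -0.4, -0.009]],
    [42, [0.645, 0.036, 0.524], [0.004, -0.408, -0.009]],
    [42, [0.645, 0.036, 0.524], [0.004, -0.408, -0.009]],
    [42, [0.645, 0.036, 0.524], [0.004, -0.408, -0.009]]
  ]
}}

```text
clock: 10.88
position: [543.0, 68.5, 131.9]
ee_rot: [0.981, 0.017, -0.191, 0.005]
contact_force: [-0.2, 0.9, 0.4]
gripper_width: 41.8
grasp_force: 0.0
```

Run:
```python
from h import *
print(rel([525.7,69.6,82.1],tilt=-22))
```

```text
(array([ 0.027, -0.019,  0.527]), array([ 0.004,  0.001, -0.   ]))
```

Call:
{"fn": "jog_arm", "kwargs": {
  "plan": [
    [42, [0.02, -0.015, 0.2], [0, 0, 0]],
    [42, [0.027, -0.015, 0.527], [0, 0, 0]],
    [42, [0.027, -0.015, 0.527], [0, 0, 0]],
    [30, [0.027, -0.015, 0.527], [0, 0, 0]],
    [8, [0.027, -0.015, 0.527], [0, 0, 0]],
    [8, [0.027, -0.015, 0.527], [0, 0, 0]],
    [8, [0.027, -0.015, 0.527], [0, 0, 0]]
  ]
}}

```text
clock: 11.75
position: [527.2, 68.9, 82.0]
ee_rot: [0.981, 0.017, -0.192, 0.005]
contact_force: [-0.8, -1.5, 6.7]
gripper_width: 15.0
grasp_force: 60.0
```

Run:
```python
from h import *
for t in range(0,40,5):
  f=np.radians(22-t); r=26; p=np.array([r*np.sin(f),0,r*np.cos(f)]); f0=np.radians(22); d=p-np.array([r*np.sin(f0),0,r*np.cos(f0)])
  Rm=R.from_quat([1,0,0,0])*R.from_euler("y",-22,degrees=True)
  print(t,(Rm.inv().apply(d)/100).round(3),round(t/60,3))
```

```text
0 [0. 0. 0.] 0.0
5 [-0.023  0.     0.001] 0.083
10 [-0.045  0.     0.004] 0.167
15 [-0.067  0.     0.009] 0.25
20 [-0.089  0.     0.016] 0.333
25 [-0.11   0.     0.024] 0.417
30 [-0.13   0.     0.035] 0.5
35 [-0.149  0.     0.047] 0.583
```

Call:
{"fn": "jog_arm", "kwargs": {
  "plan": [
    [8, [-0.023, 0, 0.001], [0, 0.083, 0]],
    [8, [-0.045, 0, 0.004], [0, 0.167, 0]],
    [8, [-0.067, 0, 0.009], [0, 0.25, 0]],
    [8, [-0.089, 0, 0.016], [0, 0.333, 0]],
    [8, [-0.11, 0, 0.024], [0, 0.417, 0]],
    [8, [-0.13, 0, 0.035], [0, 0.5, 0]],
    [8, [-0.13, 0, 0.035], [0, 0.5, 0]],
    [8, [-0.13, 0, 0.035], [0, 0.5, 0]]
  ]
}}

```text
clock: 12.75
position: [513.5, 68.4, 84.1]
ee_rot: [0.997, 0.017, 0.069, 0.001]
contact_force: [-3.4, -3.7, 12.0]
gripper_width: 15.1
grasp_force: 61.2
```

Run:
```python
from h import *
print(read_state()["joints"]); T=tool(); print(np.degrees(np.arctan2(T[0,2],-T[2,2])))
ascii(win("r5"),60,260)
```

```text
[ 0.48204002  0.31260098 -0.59017457  0.12157698 -0.54802519  1.02322137]
7.93413322982517
cam in coder [ 46.6 -89.1 134.8]
##################################################
##################################################
###################++++++++++++++++++++++++#######
###########+.+++..........................+#######
###########++++........#####............##########
###########++.+........#####............##########
###########+..++.......####+............##########
###########++++........####+............##########
###########+..+........####.............##########
###########++++.......+####............###########
###########++++.......+###########################
###########++++........###########################
###########+.+.........................+##########
###########+++.........................+##########
###########++++........................+##########
###########++++........................+##########
###########++++........................###########
###########++++........................+##########
###########++++............................#######
###########+++++..........................+#######
###########+++++..........................+#######
###########++++++....++++++++++++++++++++++#######
############++++++++++++++++++++++++++++++########
##################################################
##################################################
```

Call:
{"fn": "jog_arm", "kwargs": {
  "plan": [
    [16, [0, 0, 0], [0, 0, 0]],
    [42, [0, 0, 0], [0, 0, 0]],
    [42, [0, 0, 0], [0, 0, 0]],
    [42, [0, 0, -0.3], [0, 0, 0]],
    [42, [-0.1, 0, -0.8], [0, -0.05, 0]],
    [30, [-0.3, -0.3, -1], [0, -0.13, 0]],
    [10, [-0.6, -0.7, -0.9], [0, -0.13, 0]],
    [0, [-0.7, -0.9, -0.8], [0, -0.13, 0]],
    [0, [-0.7, -0.9, -0.8], [0, -0.13, 0]],
    [0, [-0.7, -0.9, -0.8], [0, -0.13, 0]]
  ]
}}

```text
clock: 14.05
position: [429.7, 156.1, 151.1]
ee_rot: [1.0, 0.017, -0.001, 0.002]
contact_force: [-0.6, -0.1, 0.2]
gripper_width: 0.1
grasp_force: 0.0
```

Run:
```python
from h import *
g=win("r6"); ascii(g,60,260)
# row profile, column band through the left of digit & the right
d=(g[:,150:190]<90).mean(1); print([(i,round(float(v),2)) for i,v in enumerate(d) if 70<i<250 and v>.5])
m=cv2.imread("pics/r6.png"); h=cv2.cvtColor(m,cv2.COLOR_BGR2HSV); rd=((h[...,0]<8)|(h[...,0]>172))&(h[...,1]>120)
for s in (slice(0,60),slice(260,320)): print("mark",np.nonzero(rd[:,s])[0].mean(), rd[:,s].sum())
```

```text
cam in coder [-13.7   1.3 193.5]
##################################################
##################################################
######+++......................+++++++++##########
#####+......................................+#####
#####+......................................+#####
#####+......................................+#####
#####...........................++..........+#####
#####..........+#+..............###.........+#####
#####..........+#+..............+##.........+#####
#####...........#+..............+##.........+#####
#####..........+#+..............+##.........+#####
####+..........###..............+##.........+#####
#####..........+####++++#++++++####.........+#####
#####..........+###################.........+#####
#####...........................###.........+#####
#####...........................+##.........+#####
#####...........................+##.........+#####
#####...........................###.........+#####
#####...........................###.........+#####
#####...........................###.........+#####
#####.......................................+#####
#####.......................................+#####
#####+.....................................++#####
#####+......................................+#####
##################################################
[(71, 1.0), (72, 1.0), (73, 1.0), (74, 0.82), (156, 1.0), (157, 1.0), (158, 1.0), (159, 1.0), (160, 1.0), (161, 1.0), (162, 1.0), (163, 1.0), (164, 1.0), (165, 1.0), (166, 1.0), (167, 1.0), (168, 1.0), (169, 0.95)]
mark 160.54668674698794 664
mark 160.63367799113738 677
```

View pics/r6.png

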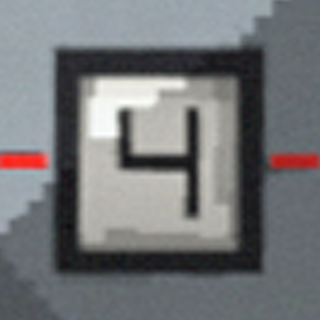

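The window shows an upright 4, with its middle bar at row 162.5 and the red marks at row 160.6. After correcting for parallax it is centred within about 0.01 rad. Next is the pin.

Call:
{"fn": "jog_arm", "kwargs": {
  "plan": [
    [0, [0.3, -0.1, -0.25], [0, 0, 0]],
    [0, [0.6, -0.3, -0.25], [0, 0, 0]],
    [0, [0.838, -0.449, -0.25], [0, 0, 0]],
    [0, [0.838, -0.449, -0.1], [0, 0, 0]],
    [0, [0.838, -0.449, -0.1], [0, 0, 0]],
    [0, [0.838, -0.449, -0.1], [0, 0, 0]]
  ]
}}

```text
clock: 14.85
position: [511.2, 203.1, 160.8]
ee_rot: [1.0, 0.017, -0.001, 0.002]
contact_force: [-0.3, 0.2, 0.3]
gripper_width: 0.0
grasp_force: 0.0
```

Run:
```python
from h import *
print(rel([511.8,203.7,128]),read_state()["joints"],read_state()["contact_force"],read_state()["position"])
```

```text
(array([ 0.007, -0.007,  0.328]), array([ 0.004,  0.002, -0.   ])) [ 0.67444836  0.32255096 -0.27791589  0.00315888 -0.9745578   0.92777009] [-0.31663963  0.20871699  0.27965733] [511.19298531 203.11794267 160.75951005]
```

Call:
{"fn": "jog_arm", "kwargs": {
  "plan": [
    [0, [0.007, -0.007, 0.15], [0, 0, 0]],
    [0, [0.007, -0.007, 0.28], [0, 0, 0]],
    [0, [0.007, -0.007, 0.31], [0, 0, 0]],
    [0, [0.007, -0.007, 0.34], [0, 0, 0]],
    [0, [0.007, -0.007, 0.34], [0, 0, 0]]
  ]
}}

```text
clock: 15.48
position: [512.5, 204.7, 126.7]
ee_rot: [1.0, 0.017, -0.0, 0.002]
contact_force: [-0.0, 0.6, 0.6]
gripper_width: 0.4
grasp_force: 0.0
```

Call:
{"fn": "jog_arm", "kwargs": {
  "plan": [
    [0, [0, 0, 0.015], [0, 0, 0]],
    [0, [0, 0, 0.03], [0, 0, 0]],
    [0, [0, 0, 0.03], [0, 0, 0]]
  ]
}}

```text
clock: 15.85
position: [512.9, 204.9, 124.2]
ee_rot: [1.0, 0.017, 0.0, 0.002]
contact_force: [-1.1, -0.0, 3.6]
gripper_width: 0.2
grasp_force: 1.5
```

Call:
{"fn": "jog_arm", "kwargs": {
  "plan": [
    [0, [0, 0, 0.015], [0, 0, 0]],
    [0, [0, 0, 0.03], [0, 0, 0]],
    [0, [0, 0, 0.03], [0, 0, 0]]
  ]
}}

```text
clock: 16.23
position: [512.8, 204.9, 120.8]
ee_rot: [1.0, 0.017, 0.0, 0.002]
contact_force: [1.6, 1.8, 3.3]
gripper_width: -0.1
grasp_force: 1.2
```

Call:
{"fn": "jog_arm", "kwargs": {
  "plan": [
    [0, [0, 0, 0.015], [0, 0, 0]],
    [0, [0, 0, 0.03], [0, 0, 0]],
    [0, [0, 0, 0.03], [0, 0, 0]]
  ]
}}

```text
clock: 16.6
position: [512.5, 204.6, 117.7]
ee_rot: [1.0, 0.017, -0.0, 0.002]
contact_force: [1.6, 1.6, 2.5]
gripper_width: 0.0
grasp_force: 1.5
```

Call:
{"fn": "jog_arm", "kwargs": {
  "plan": [
    [0, [0, 0, 0.01], [0, 0, 0]],
    [0, [0, 0, 0.02], [0, 0, 0]],
    [0, [0, 0, 0.02], [0, 0, 0]]
  ]
}}

```text
clock: 16.98
position: [512.2, 204.4, 115.6]
ee_rot: [1.0, 0.017, -0.001, 0.002]
contact_force: [2.3, 1.7, 3.6]
gripper_width: -0.2
grasp_force: 1.6
```

Call:
{"fn": "jog_arm", "kwargs": {
  "plan": [
    [0, [0, 0, 0.01], [0, 0, 0]],
    [0, [0, 0, 0.02], [0, 0, 0]],
    [0, [0, 0, 0.02], [0, 0, 0]]
  ]
}}

```text
clock: 17.35
position: [512.1, 204.4, 113.5]
ee_rot: [1.0, 0.017, -0.001, 0.002]
contact_force: [2.0, 1.6, 3.0]
gripper_width: 0.2
grasp_force: 1.4
```

Call:
{"fn": "jog_arm", "kwargs": {
  "plan": [
    [0, [0, 0, 0.008], [0, 0, 0]],
    [0, [0, 0, 0.015], [0, 0, 0]],
    [0, [0, 0, 0.015], [0, 0, 0]]
  ]
}}

```text
clock: 17.73
position: [512.1, 204.3, 112.6]
ee_rot: [1.0, 0.017, -0.001, 0.002]
contact_force: [0.9, 1.6, 6.2]
gripper_width: 0.8
grasp_force: 2.8
```

Call:
{"fn": "jog_arm", "kwargs": {
  "plan": [
    [0, [0, 0, 0.008], [0, 0, 0]],
    [0, [0, 0, 0.015], [0, 0, 0]],
    [0, [0, 0, 0.015], [0, 0, 0]]
  ]
}}

```text
clock: 18.1
position: [512.1, 204.4, 111.8]
ee_rot: [1.0, 0.017, -0.001, 0.002]
contact_force: [-0.3, 1.6, 8.0]
gripper_width: 0.3
grasp_force: 4.6
```

Call:
{"fn": "jog_arm", "kwargs": {
  "plan": [
    [0, [0, 0, 0.01], [0, 0, 0]],
    [0, [0, 0, 0.02], [0, 0, 0]],
    [0, [0, 0, 0.02], [0, 0, 0]]
  ]
}}

```text
clock: 18.48
position: [512.2, 204.4, 110.6]
ee_rot: [1.0, 0.017, -0.0, 0.002]
contact_force: [-2.1, 0.4, 13.7]
gripper_width: 0.1
grasp_force: 6.8
```

Call:
{"fn": "jog_arm", "kwargs": {
  "plan": [
    [0, [0, 0, 0.01], [0, 0, 0]],
    [0, [0, 0, 0.02], [0, 0, 0]],
    [0, [0, 0, 0.02], [0, 0, 0]]
  ]
}}

```text
clock: 18.85
position: [512.2, 204.4, 109.6]
ee_rot: [1.0, 0.017, -0.0, 0.002]
contact_force: [-4.4, 0.5, 19.1]
gripper_width: 0.1
grasp_force: 9.3
```

Resistance rises by 5 N per mm and stands at 19 N, so the pin is seated. I'll hold briefly, then back off straight up.

Call:
{"fn": "jog_arm", "kwargs": {
  "plan": [
    [0, [0, 0, 0], [0, 0, 0]],
    [0, [0, 0, 0], [0, 0, 0]],
    [0, [0, 0, 0], [0, 0, 0]]
  ]
}}

```text
clock: 19.23
position: [512.2, 204.3, 109.6]
ee_rot: [1.0, 0.017, -0.0, 0.002]
contact_force: [-4.6, 0.7, 18.7]
gripper_width: 0.1
grasp_force: 9.2
```

Call:
{"fn": "jog_arm", "kwargs": {
  "plan": [
    [0, [0, 0, -0.1], [0, 0, 0]],
    [0, [0, 0, -0.3], [0, 0, 0]],
    [0, [0, 0, -0.6], [0, 0, 0]],
    [0, [-0.4, 0.3, -0.7], [0, 0, 0]],
    [0, [-0.85, 0.45, -0.7], [0, 0, 0]],
    [0, [-0.85, 0.45, -0.7], [0, 0, 0]],
    [0, [-0.85, 0.45, -0.7], [0, 0, 0]]
  ]
}}

```text
clock: 20.1
position: [428.3, 156.4, 176.5]
ee_rot: [1.0, 0.017, -0.002, 0.003]
contact_force: [0.4, -0.6, -1.0]
gripper_width: -0.0
grasp_force: 0.0
```

Run:
```python
from h import *
g=win("r7"); ascii(g,60,260)
d=(g[:,150:190]<90).mean(1); print([i for i,v in enumerate(d) if 80<i<240 and v>.5])
T=tool(); d=get_image("wrist"); P=pts(d,T@d["tool_from_camera"]); h=cv2.cvtColor(d["img"],cv2.COLOR_RGB2HSV)
m=((h[...,0]<8)|(h[...,0]>172))&(h[...,1]>120)&(abs(P[...,0]-512)<16)&(abs(P[...,1]-204)<16); print("pin z",np.median(P[m],0)); print(read_state()["contact_force"])
```

```text
cam in coder [-14.9   1.8 218.7]
##################################################
##################################################
######++.................+++++++++++++++++++######
#####+......................................+#####
#####+......................................+#####
#####+......................................+#####
#####............................++..........#####
#####...........#+..............+##..........#####
####+..........+#+..............+##.........+#####
####+..........##+..............+##.........+#####
#####..........+#+..............+##.........+#####
#####..........###..............+##.........+#####
#####..........+###################.........+#####
#####..........+###################.........+#####
#####..........................+###.........+#####
#####...........................+#+.........+#####
#####...........................+#+.........+#####
#####...........................###.........+#####
#####...........................###.........+#####
#####...........................+#+.........+#####
#####.......................................+#####
#####.......................................+#####
#####.......................................+#####
#####+......................................+#####
##################################################
[155, 156, 157, 158, 159, 160, 161, 162, 163, 164, 165, 166, 167, 168]
pin z [511.17139832 203.42588779 112.22257805]
[-0.2845948  -0.52281686  1.34086686]
```

The 4 is still centred, the pin head stands at z = 112 (about 16 mm down), and the arm is clear.

```bash
python3 -c "
from bench import job_done; print(job_done())"
```

```text
the job is handed in; nothing more can be done
None
```

The 4 stands centred in the window and the lock pin is pressed in about 16 mm, seated under a 19 N push. The arm is clear of everything and the job is handed in at about 20 s; on the way, one wheel stroke ran the arm to a joint limit and lost its grip, and another reached about 70 N at the wrist (limit 120 N).

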